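# Put the bonding press valve in float

### The arm

A 7-joint arm with a two-finger parallel gripper is mounted at the origin on the work surface. World frame = base frame: x ahead of the robot, y to its left, z up, the work surface at z = 0. Lengths are in mm, angles in degrees, forces in N, time in s.
With the tool pointing down it reaches from about 425 to 950 mm from the base axis. Payload 16.7 kg.
Tool frame: the origin (TCP) lies midway between the tips of the shut fingers; the grasp point (between the pads) lies 19 mm behind it (arm.pinch_z is the distance from the TCP to the grasp point, in mm); z points along the fingers, y is the line along which they close (so a half turn about z gives the same grasp; the last joint's range is limited). The gripper opens to 94 mm and grips with 3 to 60 N. Pads are 16 mm wide; open, the fingers measure 119 mm over their backs; the gripper's body (75 mm by 177 mm) begins 78 mm behind the grasp point.
Start: joints at [-84.769, 24.414, 4.234, 92.017, -1.954, 63.644, -3.845], TCP at [160.98, 655.484, 205.467] pointing down, gripper open.
Joint ranges: [-163.25, 163.25], [-28.42, 122.38], [-70.27, 78.77], [12.13, 141.07], [-58.53, 238.53], [9.26, 117.41], [-156.51, 156.51]. Speed limits (degrees/s): [108.29, 108.29, 136.94, 136.94, 172.46, 172.46, 172.46].

### API

Orientations are given as [roll, pitch, yaw] about the fixed x, y, z axes, in that order (R = Rz(yaw) Ry(pitch) Rx(roll)).
In Python, from station import arm gives the robot as it stands.
- The arm moves only by the shell command python3 -m inch 'ROWS' [OPENING]. ROWS is a JSON object of lists of equal length, an entry for each row: "translation": the shift along the world's x, y, z scaled (see below), a list of three; "rotation": the turn, a rotation vector about the world's x, y, z scaled (see below), a list of three. In form: {"translation": [[x, y, z], ...], "rotation": [[wx, wy, wz], ...]}. A call has 1 to 5 rows; each row shifts and turns the commanded pose from where the row before left it; what a row does not reach is not made up. The controller multiplies each number of a shift by 0.1 m and each number of a turn by 0.1 rad. A row lasts 1/8 s, in which the tool goes at most 62.5 mm and 10.7 degrees, less where a joint would pass 70% of its speed; a pose out of reach is approached as far as the arm can. A call with a number of a shift or a turn outside -1 to 1 is refused whole. A call with a gripper value outside its range is refused whole. OPENING is the opening, from 0 (shut) to 1 (fully open), set as the call begins (- or left out, the last holds). The fingers move at their own pace and stop on an object; the grip force is fixed at half the most. Time passes only in rows, so rows that do not move let the fingers close. It gives the time, the measured TCP pose, the force, the opening and the grip force at its end, in the units of the state.
- arm.observe(): the state, without advancing time (a new reading comes with each control period).
- arm.snapshot(name): name is "scene" or "top" or "wrist"; returns a dict with "color" (400x640x3 uint8, red, green, blue), "depth" (400x640 float32, mm along the optical axis (not along the pixel's ray), 0 where there is no reading), "fx", "fy", "cx", "cy" (pixels), "R" (3x3) and "t" (3): a world point X has camera coordinates R X + t. Camera axes: x right, y down, z forward; pixel columns grow to the right and rows downward; lengths in mm; the calibration is good to about 2 mm. A picture is of the moment at which its call begins.
- arm.job_done(): hands the job in; it is judged then, once.
Trained networks look in the newest picture that a camera, given by its name, has taken for a name from the list of things; names that differ only in an ending like _2 or _b are one class to them, and where a whole thing is asked for, a point or a joint stands for the part that bears it (a point fixed in the world has none). Each returns a list of dicts, best first, with "score" (0 to 1); they miss things now and then, are a little off and sometimes report something else, mostly with a low value. They report only what shows in the picture. A call takes as long as a camera call.
- arm.look_for(camera, label): "extent" ([left, top, right, bottom] in pixels, round what is visible of it).
The state is a dict: "time": time; "joints": joint angles; "dq": joint speeds; "effort": joint torques, N m; "ee_pos": TCP position; "tcp_rot": TCP orientation; "ft_force": force on the tool from outside, world axes, zero at the start; "moment": the same for the moment, N m; "opening": finger opening in mm; "gripper_force": force on a finger pad.
Only numpy, scipy, OpenCV 4.12 (cv2) and the standard library are available. Lean on these libraries where they do the work, as an engineer would, in place of code of your own. Each camera call takes 0.05 s, during which the arm holds its last target. There are 200 camera calls.

### The job

On the small three-lever hydraulic valve bank of the screen-bonding press, push the lever with the crosswise T-bar grip away from you, through its easy travel and on past the stiffer detent, until it snaps over into the float notch at the far end, then let go of it. Leave the ball-knob lever and the flat-paddle lever where they are.

Things in the scene. Friction and masses are not known exactly. Their poses are not given: they have to be found in the camera images.
- float_lever_valve: Grey block, 90 x 50 x 40 mm, carrying the T-bar lever: one of three, 85 mm apart on a steel plate, in any order. Origin: centre of its underside; z up, x the way to push (away from the robot, within 20 deg), y along the hinge, whose axis is 50 mm above the origin. Crossbar centre in this frame, lever at q: x = 130 sin(q-0.52), z = 50 + 130 cos(q-0.52) mm.
- float_lever (a joint): Angle of the lever to push: 12 mm steel rod, black crossbar 16 mm thick, 52 mm long, parallel to y. Upright at 0.52, grows away from the robot, stops at 0 and 1.0. Starts at 0.1 to 0.4. Up to 0.44 it moves easily (about 3 N at the bar) and stays where left; then a stiff detent (about 11 N), crest at 0.70: let go before it springs back to 0.43, past it it snaps into float, about 0.97, and stays.
- ball_lever (a joint): Angle of a neighbour lever with a black ball knob, 30 mm in diameter, on a like block with the same hinge height, length (130 mm to the grip's centre), zero and detent. It stands at 0.05 to 0.2, leaning towards the robot, and is to stay there.
- paddle_lever (a joint): Angle of a neighbour lever with a flat black paddle, 8 mm thick with its faces to the sides, 30 wide, 44 long, on a like block with the same hinge height, length (130 mm to the grip's centre), zero and detent. It stands at 0.05 to 0.2, leaning towards the robot, and is to stay there.

How it is judged:
By the outcome, as a careful person would: the job done as asked, in the order asked, and still so for the second after the job is handed in, with the robot touching nothing.
It also fails if it takes over 32 s, if anything falls off the work surface, if the arm or the gripper's body presses on something with over 40 N, if the wrist force passes 120 N, or if a joint passes its speed limit or range.

## Working session

There is one attempt and no reset: what is moved stays moved. The work goes in short steps, Python scripts to look and compute and a shell command to move; the robot and the scene stay as the last step left them, time stands still between calls to the robot, and variables do not carry over. Pictures are saved under pics/ and viewed, at most 10 in all, crops included, and the job is handed in when it is done.

```bash
mkdir -p pics
python3 - <<'E'
from station import arm
import cv2,numpy as np
for c in ["scene","top"]:
    s=arm.snapshot(c); cv2.imwrite(f"pics/{c}1.png",s["color"][:,:,::-1]); np.savez(f"{c}1.npz",**s)
    for l in ["float_lever","float_lever_valve","ball_lever","paddle_lever"]:
        print(c,l,[(r["score"],np.round(r["extent"])) for r in arm.look_for(c,l)[:3]])
o=arm.observe();print(o)
E
```

```text
scene float_lever [(0.66, array([378., 162., 422., 247.])), (0.45, array([341., 160., 421., 303.]))]
scene float_lever_valve [(0.84, array([343., 160., 421., 300.]))]
scene ball_lever [(0.6, array([296.,  91., 331., 174.]))]
scene paddle_lever [(0.79, array([335., 117., 382., 211.]))]
top float_lever [(0.86, array([207., 176., 250., 195.])), (0.27, array([209., 151., 270., 213.]))]
top float_lever_valve [(0.83, array([204., 148., 269., 212.]))]
top ball_lever [(0.8, array([341., 202., 364., 244.]))]
top paddle_lever [(0.55, array([282., 191., 298., 244.]))]
{'time': 0.5, 'joints': array([-84.76821894,  24.4149259 ,   4.23400808,  92.01630219,
        -1.95351066,  63.64378476,  -3.84289929]), 'dq': array([-0.0435696 , -0.02593276, -0.01079015, -0.03473226, -0.04487633,
       -0.03868633,  0.09527006]), 'effort': array([-3.58249112e-03, -9.34857059e+01,  3.65907714e+00, -4.54258239e+01,
       -4.91901103e-02,  1.38951332e-02,  2.00871204e-05]), 'ee_pos': array([160.9915572 , 655.48984407, 205.45835084]), 'tcp_rot': array([-1.79997001e+02, -1.36615512e-03,  1.66201115e+02]), 'ft_force': array([0.14321839, 0.1883256 , 0.14473225]), 'moment': array([-0.03013533,  0.0035301 , -0.01568415]), 'gripper_force': 0.0, 'opening': 93.92745967034887}
```

View pics/scene1.png

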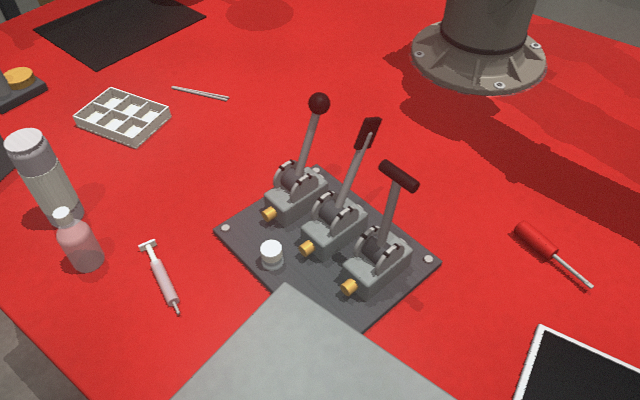

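View pics/top1.png

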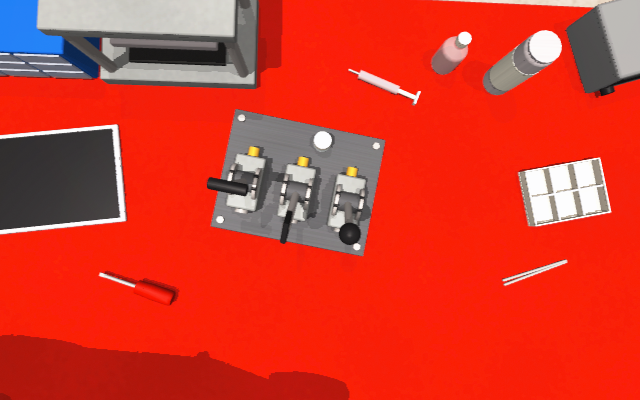

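The T-bar lever is the leftmost one: its bar is at about (228,186) in the top view and (398,176) in the scene view. The paddle is in the middle and the ball is on the right. The press stands beyond the bank at the top left of the top view.

Run:
```python
import numpy as np
np.set_printoptions(suppress=True,precision=1)
def load(c): return dict(np.load(f"{c}1.npz"))
def w(s,u,v,d): 
    return (np.stack([(u-s["cx"])/s["fx"]*d,(v-s["cy"])/s["fy"]*d,d],-1)-s["t"])@s["R"]
P={}
for c in ["top","scene"]:
    s=load(c); v,u=np.mgrid[:400,:640]; P[c]=w(s,u,v,s["depth"]); print(c,"cam",-s["R"].T@s["t"])
t=P["top"]
for p in [(241,118),(376,146),(357,247),(220,219)]: print("corner",t[p[1],p[0]])
for n,b in dict(T=(204,174,252,197),pad=(280,190,300,246),ball=(335,220,366,247)).items():
    s=load("top");m=np.zeros((400,640),bool);m[b[1]:b[3],b[0]:b[2]]=1
    m&=(s["color"].max(-1)<55)&(t[...,2]>110)
    q=t[m];print("top",n,len(q),np.median(q,0),q.min(0),q.max(0))
    if n=="T":
        c=q.mean(0);print("axis",np.linalg.svd(q-c)[2][0],c)
for n,b in dict(T=(376,158,422,194),pad=(352,115,384,152),ball=(306,90,332,117)).items():
    s=load("scene");m=np.zeros((400,640),bool);m[b[1]:b[3],b[0]:b[2]]=1
    m&=(s["color"].max(-1)<75)&(P["scene"][...,2]>110)
    q=P["scene"][m];print("scene",n,len(q),np.median(q,0),q.min(0),q.max(0))
    if n=="T":
        c=q.mean(0);print("axis",np.linalg.svd(q-c)[2][0],c)
# obstacles higher than 60mm in top
for n,b in dict(press=(40,0,260,90),tray=(0,0,40,80)).items():
    q=t[b[1]:b[3],b[0]:b[2]].reshape(-1,3);q=q[q[:,2]>60];print(n,np.percentile(q,[1,50,99],axis=0))
```

```text
top cam [541.   43.9 744.6]
scene cam [958.4 329.5 608.3]
corner [711.6 158.7  15.4]
corner [669.7 -78.   16.9]
corner [492.4 -48.   16.9]
corner [535.6 188.7  17. ]
top T 294 [580.2 144.1 196.6] [568.8 119.4 189.1] [589.9 171.  200.7]
axis [-0.2 -1.  -0. ] [579.8 144.1 196.4]
top pad 183 [529.9  68.3 198.3] [508.7  43.9 169.3] [549.8  74.  744.6]
top ball 339 [522.3 -15.2 193.7] [507.4 -28.6 183.3] [541.   43.9 744.6]
scene T 302 [586.9 145.1 193.5] [575.3 118.3 180.8] [958.4 329.5 608.3]
axis [0.6 0.4 0.7] [589.2 146.6 196.3]
scene pad 286 [536.3  69.5 184.9] [514.5  60.8 157.1] [958.4 329.5 608.3]
scene ball 41 [533.2 -12.4 181. ] [519.1 -29.  175. ] [537.9  -2.5 194.3]
press [[772.1 140.3  65.9]
 [789.6 275.1 205.1]
 [818.1 445.4 208.5]]
tray [[773.6 386.3  62.6]
 [804.3 476.9 109.8]
 [855.6 520.1 206.9]]
```

Plan: push with the fingers shut, tool pointing down, from behind the bar along about (0.986, -0.168). First go up, shut the gripper and move across.

```bash
python3 -m inch '{"translation":[[0.1,-0.15,0.3],[0.24,-0.32,0.2],[0.24,-0.32,0.2],[0.24,-0.32,0.1],[0.24,-0.32,0]],"rotation":[[0,0,0.14],[0,0,0.14],[0,0,0.14],[0,0,0.15],[0,0,0.15]]}' 0
python3 -m inch '{"translation":[[0.3,-0.4,0],[0.3,-0.4,0],[0.3,-0.4,0],[0.3,-0.4,0],[0.3,-0.4,0]],"rotation":[[0,0,0],[0,0,0],[0,0,0],[0,0,0],[0,0,0]]}'
```

```text
time: 1.12
ee_pos: [267.9, 511.7, 286.5]
tcp_rot: [179.9, 0.0, 170.3]
ft_force: [0.3, 0.6, -0.3]
opening: 47.6
gripper_force: 0.0
time: 1.75
ee_pos: [417.8, 311.1, 285.7]
tcp_rot: [180.0, 0.0, 170.3]
ft_force: [0.1, 0.7, 0.3]
opening: 0.4
gripper_force: 0.0
```

```bash
python3 -m inch '{"translation":[[0.28,-0.4,0],[0.28,-0.4,0],[0.28,-0.4,0],[0.26,-0.36,0],[0,0,-0.3]],"rotation":[[0,0,0],[0,0,0],[0,0,0],[0,0,0],[0,0,0]]}'
python3 -m inch '{"translation":[[0,0,-0.3],[0,0,-0.3],[0,0,-0.2],[0,0,0],[0,0,0]],"rotation":[[0,0,0],[0,0,0],[0,0,0],[0,0,0],[0,0,0]]}'
python3 - <<'E'
from station import arm
import cv2
s=arm.snapshot("scene"); cv2.imwrite("pics/scene2.png",cv2.resize(s["color"][80:320,220:500,::-1],None,fx=2.4,fy=2.4))
E
```

```text
time: 2.38
ee_pos: [529.7, 153.5, 256.9]
tcp_rot: [179.9, 0.2, 170.0]
ft_force: [-0.3, 0.8, -1.5]
opening: 0.4
gripper_force: 0.0
time: 3.0
ee_pos: [527.4, 156.6, 176.3]
tcp_rot: [180.0, 0.0, 170.3]
ft_force: [0.6, -0.5, 0.6]
opening: 0.5
gripper_force: 0.0
```

View pics/scene2.png

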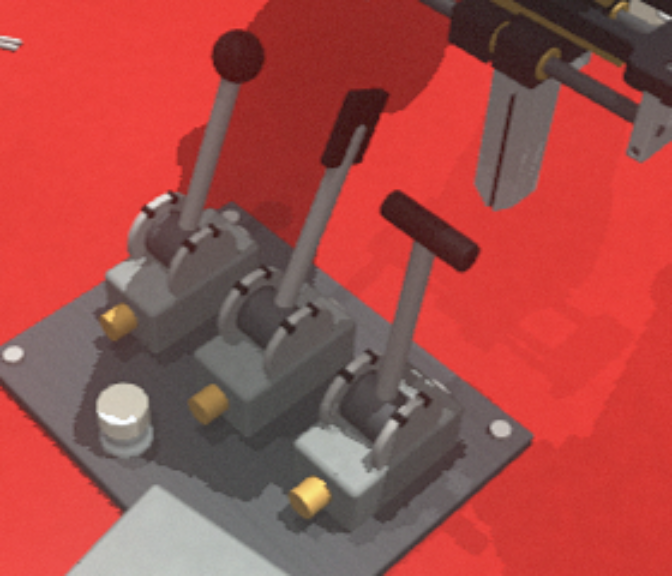

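Shut fingers at (515,190) in the crop stand just behind the bar at (430,230), clear of the paddle. Now pushing.

```bash
python3 -m inch '{"translation":[[0.15,-0.05,0],[0.15,-0.025,0],[0.12,-0.02,0],[0.1,-0.017,0],[0.1,-0.017,0]],"rotation":[[0,0,0],[0,0,0],[0,0,0],[0,0,0],[0,0,0]]}'
python3 -m inch '{"translation":[[0.08,-0.014,0],[0.08,-0.014,0],[0.08,-0.014,0]],"rotation":[[0,0,0],[0,0,0],[0,0,0]]}'
```

```text
time: 3.68
ee_pos: [588.7, 143.6, 175.2]
tcp_rot: [-180.0, -0.1, 170.3]
ft_force: [-8.6, 1.7, 6.0]
opening: 0.5
gripper_force: 4.5
time: 4.05
ee_pos: [613.7, 139.2, 175.4]
tcp_rot: [-180.0, 0.0, 170.3]
ft_force: [0.1, 0.4, 0.3]
opening: 0.2
gripper_force: 0.0
```

Run:
```python
from station import arm
import cv2
s=arm.snapshot("scene"); cv2.imwrite("pics/scene3.png",cv2.resize(s["color"][80:320,220:500,::-1],None,fx=2.4,fy=2.4))
print(arm.observe()["ft_force"])
```

```text
[ 0.12234019 -0.86827128  0.73943325]
```

View pics/scene3.png

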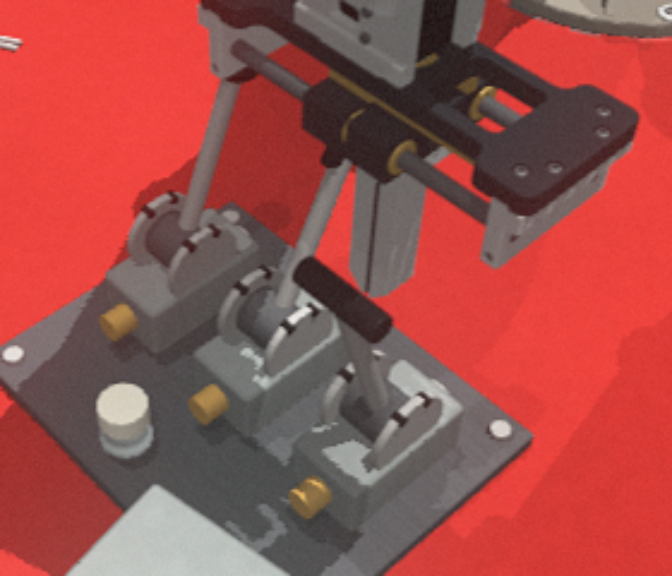

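The bar, now at (343,300) in the crop, has jumped ahead of the fingers and the lever leans away, so it has snapped over. Now backing off the way I came and going up.

```bash
python3 -m inch '{"translation":[[-0.2,0.034,0],[-0.3,0.05,0],[-0.3,0.05,0.1],[-0.1,0.1,0.4],[-0.1,0.3,0.4]],"rotation":[[0,0,0],[0,0,0],[0,0,0],[0,0,0],[0,0,0]]}'
python3 -m inch '{"translation":[[-0.2,0.4,0.2],[-0.2,0.4,0],[-0.2,0.3,0],[0,0,0],[0,0,0]],"rotation":[[0,0,0],[0,0,0],[0,0,0],[0,0,0],[0,0,0]]}'
python3 - <<'E'
from station import arm
import cv2,numpy as np
s=arm.snapshot("scene"); cv2.imwrite("pics/scene4.png",cv2.resize(s["color"][80:320,220:500,::-1],None,fx=2.4,fy=2.4))
s=arm.snapshot("top")
r=arm.look_for("top","float_lever");print(r[:2])
l,t,rr,b=map(int,r[0]["extent"])
v,u=np.mgrid[:400,:640];d=s["depth"]
P=(np.stack([(u-s["cx"])/s["fx"]*d,(v-s["cy"])/s["fy"]*d,d],-1)-s["t"])@s["R"]
q=P[t-5:b+5,l-5:rr+5][(s["color"][t-5:b+5,l-5:rr+5].max(-1)<55)];q=q[(q[:,2]>150)&(q[:,2]<220)];print(np.median(q,0))
print(arm.observe()["ft_force"])
E
```

```text
time: 4.72
ee_pos: [512.9, 191.9, 266.9]
tcp_rot: [-180.0, 0.0, 170.2]
ft_force: [-0.5, 0.5, 0.5]
opening: 0.1
gripper_force: 0.0
time: 5.35
ee_pos: [453.5, 302.2, 285.6]
tcp_rot: [-180.0, 0.0, 170.3]
ft_force: [0.8, 0.1, -0.1]
opening: 0.2
gripper_force: 0.0
[{'extent': [338.8, 203.0, 361.6, 241.8], 'score': 0.71}, {'extent': [219.6, 129.4, 259.9, 181.3], 'score': 0.57}]
[522.22731469 -14.94354121 193.82785606]
[0.21301246 0.29231872 0.56908482]
```

View pics/scene4.png

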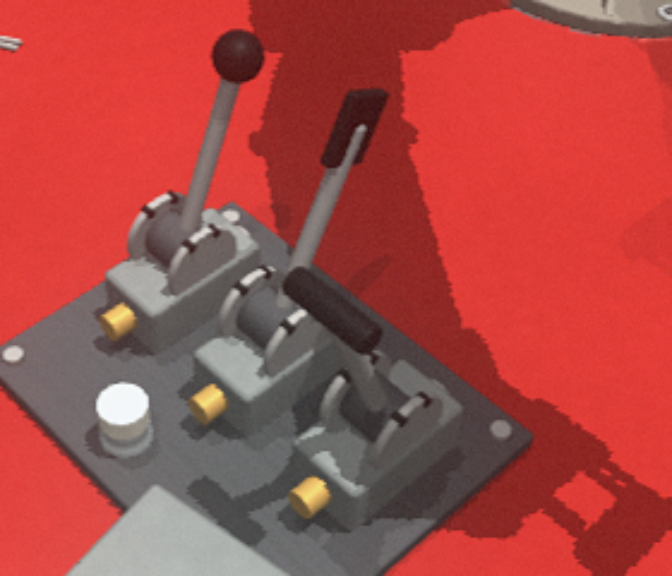

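The bar now rests at (333,308), further over than before. The ball (238,55) and paddle (355,128) haven't moved. The network's top hit for float_lever was actually the ball, so I'll measure the bar in the second box before handing in.

Run:
```python
from station import arm
import numpy as np
s=arm.snapshot("top")
v,u=np.mgrid[:400,:640];d=s["depth"]
P=(np.stack([(u-s["cx"])/s["fx"]*d,(v-s["cy"])/s["fy"]*d,d],-1)-s["t"])@s["R"]
m=(s["color"].max(-1)<60)&(P[...,2]>165)&(P[...,2]<210)&(u>205)&(u<275)&(v>110)&(v<190)
q=P[m];c=np.median(q,0);print(m.sum(),c)
x=(c[0]-608)*.986-(c[1]-140)*.168
q=.52+np.arctan2(x,c[2]-8-62);print("x",x,"q",q)
if 0.9<q<1.05: print(arm.job_done())
```

```text
282 [642.56150462 132.57437447 189.21833264]
x 35.32514864259786 q 0.8080646866012029
```

The estimate is below 0.9, so I didn't hand in. My hinge position was only inferred, so I'll check it properly.

Run:
```python
from station import arm
import numpy as np,cv2
np.set_printoptions(suppress=True,precision=1)
s=arm.snapshot("top"); s0=dict(np.load("top1.npz"))
v,u=np.mgrid[:400,:640]
def pts(s):
    d=s["depth"];return (np.stack([(u-s["cx"])/s["fx"]*d,(v-s["cy"])/s["fy"]*d,d],-1)-s["t"])@s["R"]
D=np.array([.986,-.168,0])
for k,S,box in (("start",s0,(200,170,256,200)),("now",s,(205,115,275,175))):
    P=pts(S);m=(P[...,2]>165)&(P[...,2]<215)&(u>box[0])&(u<box[2])&(v>box[1])&(v<box[3])
    q=P[m];a=q@D;print(k,m.sum(),"along d",np.percentile(a,[2,10,50,90,98]),"z",np.percentile(q[:,2],[10,50,90,98]),"px",u[m].min(),u[m].max(),v[m].min(),v[m].max())
P=pts(s)
# block extent: points z 40..60 in T block
m=(P[...,2]>44)&(P[...,2]<62)&(u>215)&(u<275)&(v>140)&(v<220);q=P[m];print("block",m.sum(),"d",np.percentile(q@D,[1,5,50,95,99]),"z",np.percentile(q[:,2],[5,50,95]),"perp",np.percentile(q@np.array([.168,.986,0]),[1,50,99]))
m=(u>225)&(u<235)&(v>222)&(v<226);plate=P[(v>150)&(v<230)&(u>265)&(u<272)];print("plate z",np.median(plate[:,2]),"hinge guess along d",608*.986-140*.168)
c=np.hstack([S["color"][100:225,195:285,::-1] for S in (s0,s)]);cv2.imwrite("pics/top5.png",cv2.resize(c,None,fx=4,fy=4,interpolation=cv2.INTER_CUBIC))
```

```text
start 500 along d [539.7 540.9 547.1 553.3 554.8] z [193.5 197.4 199.2 200. ] px 207 248 177 195
now 525 along d [601.  604.9 610.9 618.  619.9] z [182.7 189.7 191.7 192.8] px 219 258 130 152
block 882 d [521.  523.  545.4 606.7 609.8] z [48.6 52.1 54.6] perp [215.9 235.4 264.7]
plate z 12.332494902447717 hinge guess along d 575.968
```

View pics/top5.png

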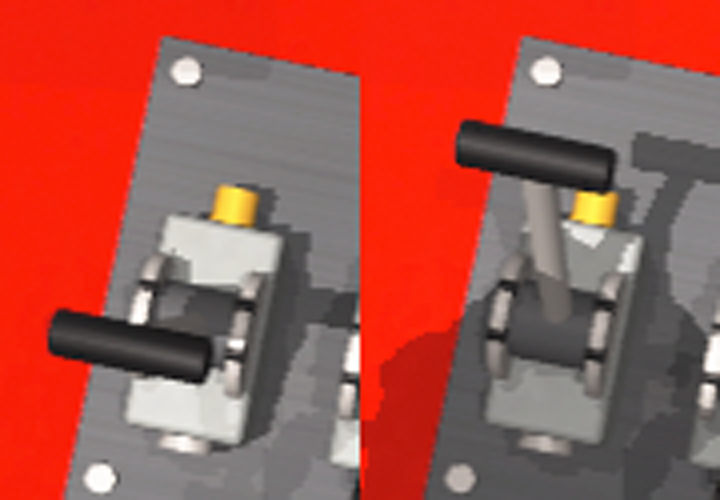

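The block centre puts the hinge at 565.5 along the push direction. That gives q ≈ 0.88, with x and z agreeing. The lever is past the crest but short of 0.97, so I'll check whether it is still creeping.

```bash
cat > m.py <<'E'
from station import arm
import numpy as np
s=arm.snapshot("top");v,u=np.mgrid[:400,:640];d=s["depth"]
P=(np.stack([(u-s["cx"])/s["fx"]*d,(v-s["cy"])/s["fy"]*d,d],-1)-s["t"])@s["R"]
D=np.array([.986,-.168,0])
m=(P[...,2]>165)&(P[...,2]<215)&(u>205)&(u<275)&(v>115)&(v<175);q=P[m];a=np.median(q@D);z=np.percentile(q[:,2],90)-8
print(a,z,"q",.52+np.arctan2(a-565.5,z-62.3),arm.observe()["time"])
E
python3 m.py; python3 -m inch '{"translation":[[0,0,0],[0,0,0],[0,0,0],[0,0,0],[0,0,0]],"rotation":[[0,0,0],[0,0,0],[0,0,0],[0,0,0],[0,0,0]]}' >/dev/null; python3 m.py;python3 -m inch '{"translation":[[0,0,0],[0,0,0],[0,0,0],[0,0,0],[0,0,0]],"rotation":[[0,0,0],[0,0,0],[0,0,0],[0,0,0],[0,0,0]]}' >/dev/null; python3 m.py
```

```text
610.6985916983238 183.77324386889484 q 0.8762141969370111 5.65
610.8715560971345 183.8973118306104 q 0.8771298583846998 6.325
610.8284230684401 183.63626090091554 q 0.8775224293752033 7.0
```

It is stationary at about 0.88, short of the float notch. I'll go back and nudge it home gently, watching the force.

```bash
python3 -m inch '{"translation":[[0.26,-0.315,0],[0.26,-0.315,0],[0.26,-0.315,0],[0.26,-0.315,0],[0.25,-0.314,0]],"rotation":[[0,0,0],[0,0,0],[0,0,0],[0,0,0],[0,0,0]]}' 0
python3 -m inch '{"translation":[[0,0,-0.3],[0,0,-0.3],[0,0,-0.3],[0,0,-0.26],[0,0,0]],"rotation":[[0,0,0],[0,0,0],[0,0,0],[0,0,0],[0,0,0]]}'
python3 -m inch '{"translation":[[0.1,-0.017,0],[0.1,-0.017,0],[0.1,-0.017,0],[0.05,-0.008,0],[0,0,0]],"rotation":[[0,0,0],[0,0,0],[0,0,0],[0,0,0],[0,0,0]]}'
```

```text
time: 7.62
ee_pos: [582.8, 144.4, 285.5]
tcp_rot: [180.0, 0.0, 170.3]
ft_force: [0.2, 0.8, -0.3]
opening: 0.4
gripper_force: 0.0
time: 8.25
ee_pos: [581.0, 145.1, 168.0]
tcp_rot: [-179.9, -0.1, 170.3]
ft_force: [-0.3, 1.1, -0.0]
opening: 0.5
gripper_force: 0.0
time: 8.88
ee_pos: [617.3, 139.2, 169.4]
tcp_rot: [-180.0, -0.0, 170.3]
ft_force: [-0.5, 0.1, -0.4]
opening: 0.4
gripper_force: 0.0
```

```bash
python3 -m inch '{"translation":[[0.03,-0.005,0],[0.03,-0.005,0],[0.02,-0.003,0],[0,0,0]],"rotation":[[0,0,0],[0,0,0],[0,0,0],[0,0,0]]}'
python3 -m inch '{"translation":[[0.02,-0.003,0],[0.02,-0.003,0],[0,0,0]],"rotation":[[0,0,0],[0,0,0],[0,0,0]]}'
```

```text
time: 9.38
ee_pos: [625.1, 138.2, 169.4]
tcp_rot: [-180.0, 0.0, 170.3]
ft_force: [0.4, -0.8, -0.5]
opening: 0.6
gripper_force: 0.0
time: 9.75
ee_pos: [628.9, 137.6, 169.3]
tcp_rot: [-180.0, -0.0, 170.3]
ft_force: [-1.0, -0.2, -0.9]
opening: 0.3
gripper_force: 0.7
```

```bash
for i in 1; do python3 -m inch '{"translation":[[0.02,-0.003,0],[0.01,-0.002,0],[0,0,0]],"rotation":[[0,0,0],[0,0,0],[0,0,0]]}'; python3 m.py; done
python3 -m inch '{"translation":[[0.02,-0.003,0],[0,0,0]],"rotation":[[0,0,0],[0,0,0]]}'; python3 m.py
```

```text
time: 10.12
ee_pos: [632.0, 137.1, 169.4]
tcp_rot: [-180.0, -0.0, 170.3]
ft_force: [-2.1, 0.4, -0.4]
opening: 0.5
gripper_force: 0.8
time: 10.42
ee_pos: [634.2, 136.7, 169.5]
tcp_rot: [-180.0, 0.0, 170.3]
ft_force: [-1.1, -1.1, 0.1]
opening: 0.3
gripper_force: 0.8
  return _methods._mean(a, axis=axis, dtype=dtype,
  ret = ret.dtype.type(ret / rcount)
Traceback (most recent call last):
  File "m.py", line 6, in <module>
    m=(P[...,2]>165)&(P[...,2]<215)&(u>205)&(u<275)&(v>115)&(v<175);q=P[m];a=np.median(q@D);z=np.percentile(q[:,2],90)-8
                                                                                              ~~~~~~~~~~~~~^^^^^^^^^^^
IndexError: index -1 is out of bounds for axis 0 with size 0
  return _methods._mean(a, axis=axis, dtype=dtype,
  ret = ret.dtype.type(ret / rcount)
Traceback (most recent call last):
  File "m.py", line 6, in <module>
    m=(P[...,2]>165)&(P[...,2]<215)&(u>205)&(u<275)&(v>115)&(v<175);q=P[m];a=np.median(q@D);z=np.percentile(q[:,2],90)-8
                                                                                              ~~~~~~~~~~~~~^^^^^^^^^^^
IndexError: index -1 is out of bounds for axis 0 with size 0
```

The arm hides the bar from the top camera, so I'll go by force: light friction so far. Continuing in small steps to the end.

```bash
python3 -m inch '{"translation":[[0.02,-0.003,0],[0,0,0]],"rotation":[[0,0,0],[0,0,0]]}'; python3 -m inch '{"translation":[[0.015,-0.003,0],[0,0,0]],"rotation":[[0,0,0],[0,0,0]]}'
```

```text
time: 10.72
ee_pos: [636.2, 136.5, 169.5]
tcp_rot: [-180.0, 0.0, 170.3]
ft_force: [-1.7, -0.2, -0.5]
opening: 0.7
gripper_force: 0.8
time: 10.98
ee_pos: [637.6, 136.2, 169.5]
tcp_rot: [-180.0, 0.0, 170.3]
ft_force: [-2.0, 0.0, -0.5]
opening: 0.5
gripper_force: 0.8
```

```bash
python3 -m inch '{"translation":[[0.015,-0.003,0],[0,0,0]],"rotation":[[0,0,0],[0,0,0]]}'; python3 -m inch '{"translation":[[0.01,-0.002,0],[0,0,0]],"rotation":[[0,0,0],[0,0,0]]}'
python3 - <<'E'
from station import arm
import cv2
s=arm.snapshot("scene"); cv2.imwrite("pics/scene6.png",cv2.resize(s["color"][80:320,220:500,::-1],None,fx=2.4,fy=2.4))
E
```

```text
time: 11.22
ee_pos: [639.1, 135.8, 169.5]
tcp_rot: [-180.0, 0.0, 170.3]
ft_force: [-2.2, -0.6, -0.4]
opening: 0.2
gripper_force: 0.8
time: 11.48
ee_pos: [640.1, 135.7, 169.5]
tcp_rot: [-180.0, 0.0, 170.3]
ft_force: [-2.6, 0.0, -1.3]
opening: 0.3
gripper_force: 0.8
```

View pics/scene6.png

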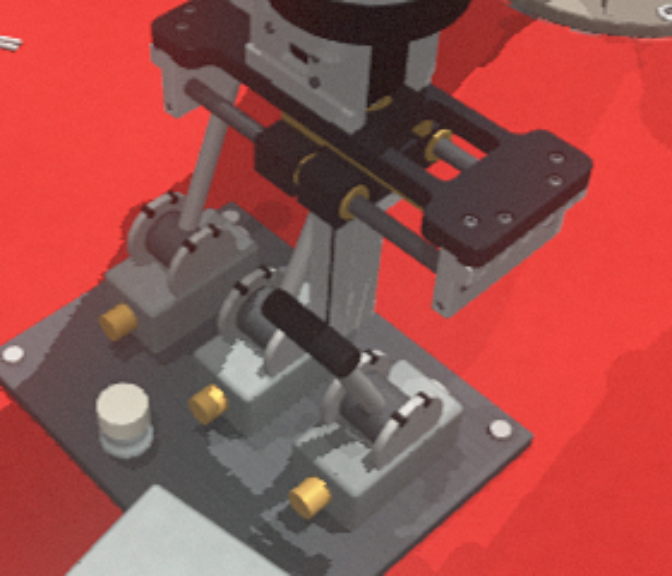

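The bar moved on to (312,330) in the crop, with light force throughout. Backing off to measure.

```bash
python3 -m inch '{"translation":[[-0.2,0.034,0],[-0.3,0.05,0],[-0.3,0.05,0],[-0.2,0.1,0.4],[-0.1,0.3,0.4]],"rotation":[[0,0,0],[0,0,0],[0,0,0],[0,0,0],[0,0,0]]}'
python3 -m inch '{"translation":[[-0.2,0.4,0.35],[-0.2,0.4,0],[-0.3,0.35,0],[0,0,0],[0,0,0]],"rotation":[[0,0,0],[0,0,0],[0,0,0],[0,0,0],[0,0,0]]}'
python3 m.py; python3 -m inch '{"translation":[[0,0,0],[0,0,0],[0,0,0]],"rotation":[[0,0,0],[0,0,0],[0,0,0]]}' >/dev/null; python3 m.py
```

```text
time: 12.15
ee_pos: [529.5, 188.1, 250.8]
tcp_rot: [180.0, 0.0, 170.2]
ft_force: [1.2, 0.9, 0.3]
opening: 0.3
gripper_force: 0.0
time: 12.78
ee_pos: [460.5, 303.6, 284.7]
tcp_rot: [180.0, 0.0, 170.3]
ft_force: [1.8, -0.8, -0.6]
opening: 0.3
gripper_force: 0.0
623.7746898790408 177.92137573750705 q 0.9868529455707595 12.825
623.861382168601 177.96049924342782 q 0.9873145918874557 13.25
```

The lever now reads about 0.98 and is steady. I'll check that the neighbours haven't moved, then hand in.

Run:
```python
from station import arm
import numpy as np
for c,lab in (("scene","ball_lever"),("scene","paddle_lever"),("top","ball_lever"),("top","paddle_lever")):
    arm.snapshot(c);print(c,lab,[(r["score"],np.round(r["extent"])) for r in arm.look_for(c,lab)[:2]])
s=arm.snapshot("top")["depth"];z=np.load("top1.npz")["depth"]
d=np.abs(s-z)[185:250,278:370];print("changed px",(d>15).sum())
```

```text
scene ball_lever [(0.88, array([298.,  94., 328., 175.]))]
scene paddle_lever [(0.95, array([339., 118., 381., 203.]))]
top ball_lever [(0.97, array([338., 202., 360., 243.]))]
top paddle_lever [(0.93, array([280., 193., 302., 243.]))]
changed px 39
```

```bash
python3 -c "
from station import arm
print(arm.job_done())"
```

```text
the job is handed in; nothing more can be done
None
```

The T-bar lever is in the float notch (measured q about 0.98) and released, the ball and paddle levers show no movement in the images, and the job is handed in; the lever first stopped at about 0.88 after passing the crest, so I pushed it the rest of the way in a second, gentle push.

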